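# Hold the photometer shutter at half light with the sample well stoppered

### The arm

A 7-joint arm with a two-finger parallel gripper is mounted at the origin on a cart in front of the work surface, level with it; the furniture and walls round the work are solid. World frame = base frame: x ahead of the robot, y to its left, z up, the work surface at z = 0. Lengths are in m, angles in rad, forces in N, time in s.
With the tool pointing down it reaches from about 0.425 to 0.875 m from the base axis. Payload 4.7 kg.
Tool frame: the origin (TCP) lies at the very end of the fingers, on their centre line; the grasp point (between the pads) lies 19 mm behind it; z points along the fingers, y is the line along which they close (so a half turn about z gives the same grasp; the last joint's range is limited). The gripper opens to 87 mm and grips with 3 to 60 N. Pads are 19 mm wide; open, the fingers measure 117 mm over their backs; the gripper's body (75 mm by 190 mm) begins 51 mm behind the grasp point.
Start: joints at [-1.094, 0.321, -0.07, 1.45, 0.023, 1.371, -0.057], TCP at [0.29, 0.582, 0.192] pointing down, gripper open.
Joint ranges: [-2.86, 2.86], [-0.3, 2.09], [-1.38, 1.24], [0.06, 2.45], [-1.56, 4.7], [0.09, 2.05], [-2.69, 2.69]. Speed limits (rad/s): [2.57, 2.57, 3.14, 3.14, 3.14, 3.14, 3.14].

### API

Orientations are given as a rotation vector (axis times angle).
In Python, from bench import ctrl, get_image, job gives the robot as it stands.
- The arm moves only by the shell command python3 -m crank 'ROWS' [FORCE]. ROWS is JSON, a list that holds one entry, the list of rows, each a list of 5 numbers: the shift along the tool's x, y, z in mm, then the turn about the tool's z in rad, then the closure, from -1 (fully open) to 1 (shut), so that 0 is half open. A call has 1 to 10 rows; each row shifts and turns the commanded pose from where the row before left it, along the tool's axes as they then stand; what a row does not reach is not made up. A row lasts 1/12 s, in which the tool goes at most 41.7 mm and 7.16 degrees, less where a joint would pass 70% of its speed; a pose out of reach is approached as far as the arm can. A call with a gripper value outside its range is refused whole. The fingers move at their own pace and stop on an object; FORCE is the grip in N (left out, the last holds). Time passes only in rows, so rows that do not move let the fingers close. It gives the time, the measured TCP pose, the force, the opening and the grip force at its end, in the units of the state.
- ctrl.get_state(): the state, without advancing time (a new reading comes with each control period).
- get_image(name): name is "side" or "top"; returns a dict with "pixels" (420x560x3 uint8, red, green, blue), "fx", "fy", "cx", "cy" (pixels), "T" (4x4, takes a point from camera to world coordinates). Camera axes: x right, y down, z forward; pixel columns grow to the right and rows downward; lengths in m; the calibration is good to about 2 mm. A picture is of the moment at which its call begins. There is no depth.
- job.close_job(): hands the job in; it is judged then, once.
The state is a dict: "time": time; "joint_positions": joint angles; "qd": joint speeds; "joint_torque": joint torques, N m; "position": TCP position; "tool_rot": TCP orientation; "ft_force": force on the tool from outside, world axes, zero at the start; "torque": the same for the moment, N m; "grip_width": opening from 0.0 (shut) to 1.0 (fully open); "grip_force": force on a finger pad.
Only numpy, scipy, OpenCV 4.12 (cv2) and the standard library are available. Lean on these libraries where they do the work, as an engineer would, in place of code of your own. Each camera call takes 0.05 s, during which the arm holds its last target. There are 200 camera calls.

### The job

Ready the bench photometer for its half-light reading: set the black tapered stopper into the round sample well on top of it, upright and fully home with its flange flat on the black collar, and let go of it. Only then, so that room light cannot reach the detector, slide the red shutter tab away from its sprung-shut end to the orange half-way mark, never running past the three-quarter mark, and hold it there against its spring; the program finishes while the gripper is still holding the shutter at half. Do not disturb the timer to the right of it or the cartridge on the bench behind it.

Things in the scene. Friction and masses are not known exactly. Their poses are not given: they have to be found in the camera images.
- photometer: fixed bench photometer, 150 (x) x 222 (y) mm, 94 mm high. Origin: centre of the underside; x from its front (display, towards the robot) to its back, y to the left as seen by the robot, z up. Left: white sample chamber; middle: black shutter block with the red tab; right: grey finned lamp house. Only collar, guide strips (99 mm), tab and stopper stand higher
- well_mouth (a point): centre of the mouth of the sample well, level with the top of its black collar, 99 mm above the bench (collar 52 mm outside diameter, 7 mm high; straight bore 36 mm, 42 mm deep); axes as the photometer's. It is 72 mm to the left (photometer y) of the tab's line
- stopper: loose black rubber stopper, about 50 g, with a knurled aluminium grip, upright on its narrow end on the bench, in front of tall equipment (up to 0.4 m high, from x = 0.48 back, y > -0.13). Origin: centre of its underside, z up. Taper from 28 mm diameter at the bottom to 33 mm at 28 mm height; flange 45 mm diameter from 28 to 34 mm; round grip 21 mm diameter from 34 to 66 mm (top)
- stopper_seat (a point): point on the stopper's axis at the underside of its flange, 28 mm above its origin; it meets well_mouth when the stopper is home
- shutter (a joint): travel of the shutter along the photometer's +x axis (away from the display side), m: 0 shut, 0.030 half (orange mark), 0.045 three-quarter mark, 0.060 fully open. A spring pushes it shut with 2.4 N at 0, 6 N at half, 9.6 N at full travel; it flies shut when let go
- shutter_tab (a point): centre of the top of the red finger tab on the shutter; moves with it. The tab is 16 mm thick along the travel (photometer x), 22 mm wide across it, and stands free 33 mm down from this point to a flat steel carriage 36 x 25 mm; top of the tab 133 mm above the bench
- half_mark (a point): where shutter_tab is when the shutter is at half travel; fixed on the photometer, axes as the photometer's
- lab_timer: loose small white timer lying to the right of the photometer, 68 x 66 x 18 mm, to be left alone; origin at the centre of its underside
- cartridge_d: loose white cartridge with blue lid, 36 x 36 x 56 mm, on the bench between the analyser's right side and the spray bottle, behind the photometer, to be left alone; origin at the centre of its underside
There are look-alikes about, which are no part of the job. Leave any pink look-alike of the stopper alone.

How it is judged:
By the outcome, as a careful person would: the job done as asked, in the order asked, and still so for the second after the job is handed in, while the arm keeps its last pose, push and grip.
It also fails if it takes over 58 s, if anything falls off the work surface, if the arm or the gripper's body presses on something with over 40 N, if the wrist force passes 120 N, or if a joint passes its speed limit or range.

## Working session

There is one attempt and no reset: what is moved stays moved. The work goes in short steps, Python scripts to look and compute and a shell command to move; the robot and the scene stay as the last step left them, time stands still between calls to the robot, and variables do not carry over. Pictures are saved under pics/ and viewed, at most 10 in all, crops included, and the job is handed in when it is done.

```bash
mkdir -p pics; ls; python3 - <<'E'
from bench import ctrl,get_image
import cv2,numpy as np,pickle
s=ctrl.get_state();print(s)
for n in("side","top"):
    d=get_image(n);cv2.imwrite(f"pics/{n}0.png",d["pixels"][:,:,::-1]);print(n,d["fx"],d["fy"],d["cx"],d["cy"],np.round(d["T"],4).tolist())
    pickle.dump(d,open(n+"0.pkl","wb"))
E
```

```text
pics
{'time': 0.0, 'joint_positions': array([-1.09391037,  0.32180839, -0.07009129,  1.45165966,  0.02261235,
        1.37079616, -0.05690393]), 'qd': array([-0.00148469,  0.00075033, -0.00073094, -0.00034557, -0.00124809,
       -0.00058763, -0.00139476]), 'joint_torque': array([ 3.14972767e-04, -4.91296828e+01, -4.03628703e-01, -3.12520552e+01,
       -6.39105379e-02,  4.40708525e-02,  1.70129756e-04]), 'position': array([0.28996617, 0.58106377, 0.19117881]), 'tool_rot': array([-7.20344099e-01, -3.05755612e+00,  2.91498346e-03]), 'ft_force': array([0.28118336, 0.21087898, 0.77232547]), 'torque': array([0.0266277 , 0.0821775 , 0.02989161]), 'grip_force': 0.0, 'grip_width': 1.0000028348494354}
side 423.3844745570516 423.3844745570516 276.9623562688518 211.72280666982996 [[0.9825, -0.0797, 0.1683, 0.4713], [-0.1862, -0.415, 0.8906, -1.136], [-0.0011, -0.9063, -0.4226, 0.5183], [0.0, 0.0, 0.0, 1.0]]
top 416.2041805269613 416.2041805269613 280.266519169316 201.6092252532623 [[0.0131, -0.9971, 0.075, 0.5496], [-0.9993, -0.0158, -0.0351, -0.2821], [0.0362, -0.0745, -0.9966, 1.0364], [0.0, 0.0, 0.0, 1.0]]
```

View pics/side0.png

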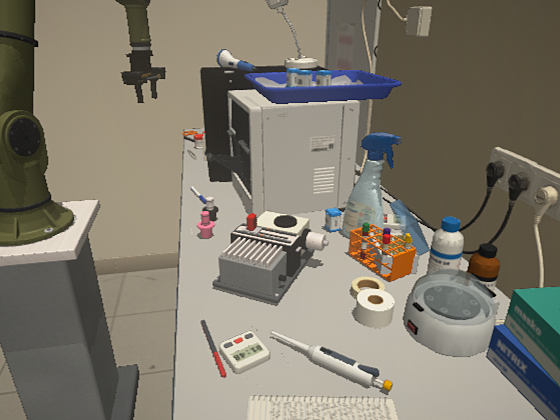

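View pics/top0.png

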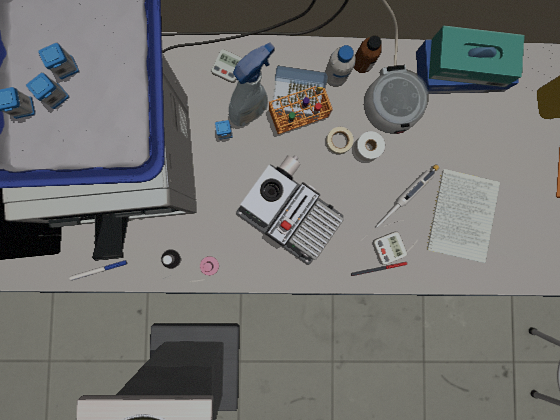

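The top view shows the stopper candidates: a black one with a silver grip at (171,259), or (211,207) in the side view, and a pink one at (209,266), or (205,225) in the side view. There is also a small red and white item at side (197,142). In the top view the well is at (271,189), the red tab at (286,225), the timer at (390,248) and the cartridge at (223,129). I choose the black one and will check it in a close crop.

```bash
python3 - <<'E'
import cv2,numpy as np
t=cv2.imread("pics/top0.png");s=cv2.imread("pics/side0.png")
a=cv2.resize(t[155:280,150:350],(800,500),interpolation=cv2.INTER_CUBIC)[:, :]
cv2.imwrite("pics/c1.png",a)
b=cv2.resize(s[180:305,180:340],(768,600),interpolation=cv2.INTER_CUBIC)
cv2.imwrite("pics/c2.png",b)
E
```

```text
(no output)
```

View pics/c1.png

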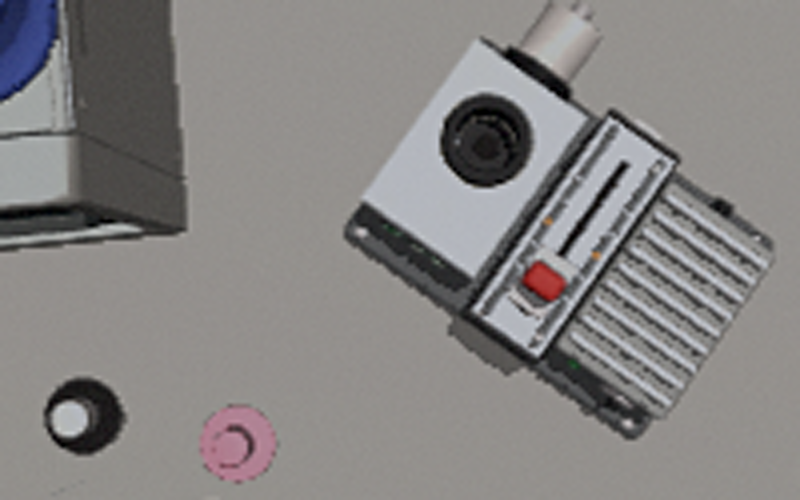

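View pics/c2.png

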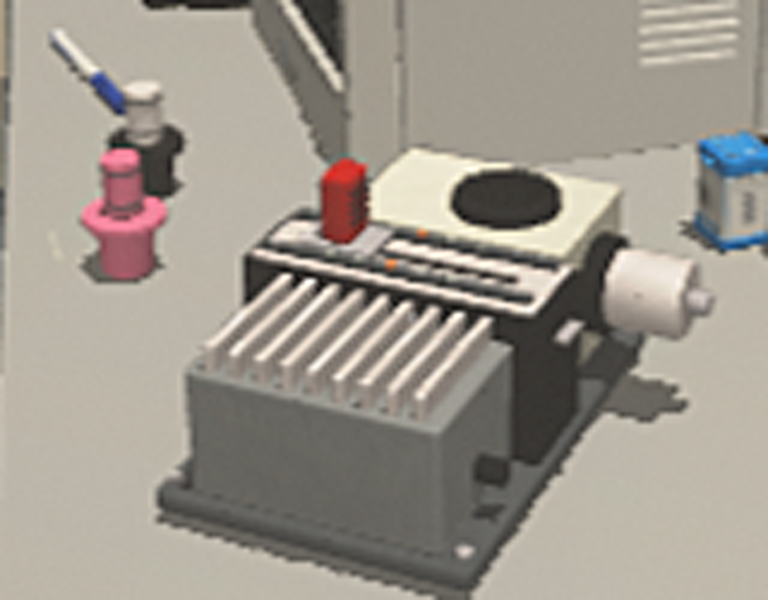

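The crops confirm the choice. The black stopper has an aluminium grip and stands upright at top (171,259), with the pink look-alike beside it at (209,266). The collar is at top (271,189) and the tab at (286,225), at its shut end. Next I measure.

```bash
cat > h.py <<'E'
import cv2,numpy as np,pickle
def ray(d,u,v):
    T=np.array(d["T"]);r=T[:3,:3]@np.array([(u-d["cx"])/d["fx"],(v-d["cy"])/d["fy"],1.]);return T[:3,3],r
def onz(d,uv,z):
    o,r=ray(d,*uv);return (o+r*(z-o[2])/r[2])
def tri(d1,p1,d2,p2):
    A=np.zeros((3,3));b=np.zeros(3);R=[]
    for d,p in((d1,p1),(d2,p2)):
        o,r=ray(d,*p);r=r/np.linalg.norm(r);M=np.eye(3)-np.outer(r,r);A+=M;b+=M@o
    return np.linalg.solve(A,b)
def big(mask,box):
    m=np.zeros_like(mask);x0,y0,x1,y1=box;m[y0:y1,x0:x1]=mask[y0:y1,x0:x1]
    c,_=cv2.findContours(m,cv2.RETR_EXTERNAL,cv2.CHAIN_APPROX_NONE)
    return max(c,key=cv2.contourArea)
def cen(c):
    M=cv2.moments(c);return M["m10"]/M["m00"],M["m01"]/M["m00"]
def red(im,lo=90):
    i=im.astype(int);return ((i[...,0]>lo)&(i[...,0]>2.2*i[...,1])&(i[...,0]>2.2*i[...,2])).astype(np.uint8)
def proj(d,p):
    T=np.array(d["T"]);q=T[:3,:3].T@(np.array(p)-T[:3,3]);return d["fx"]*q[0]/q[2]+d["cx"],d["fy"]*q[1]/q[2]+d["cy"]
E
python3 - <<'E'
from h import *
np.set_printoptions(precision=4,suppress=True)
t=pickle.load(open("top0.pkl","rb"));s=pickle.load(open("side0.pkl","rb"))
g=t["pixels"].max(2);gs=s["pixels"].max(2)
# stopper top
dark=(g<75).astype(np.uint8)
c=big(dark,(155,243,185,275));(cc,r)=cv2.minEnclosingCircle(c);print("flange circ",cc,r,cv2.boundingRect(c),onz(t,cc,.031))
br=big((g>150).astype(np.uint8)*255,(160,250,180,268))
print("grip",cen(br),cv2.boundingRect(br),cv2.contourArea(br),onz(t,cen(br),.066))
# collar
for im,n in((g,"t"),):
  c=big((im<80).astype(np.uint8),(256,174,287,205));print("collar",cv2.minEnclosingCircle(c),cv2.fitEllipse(c),onz(t,cen(c),.099))
c2=big((gs<70).astype(np.uint8),(268,210,303,231));e=cv2.fitEllipse(c2);print("side bore/collar",e,cv2.boundingRect(c2),onz(s,e[0],.099))
# tab
c=big(red(t["pixels"]),(275,212,300,240));print("tab",cen(c),cv2.minAreaRect(c),onz(t,cen(c),.133))
cs=big(red(s["pixels"]),(240,205,262,235));print("tab side",cen(cs),cv2.boundingRect(cs))
# grip side
for y in range(194,222): print(y,gs[y,200:222])
# white chamber
w=big((g>165).astype(np.uint8),(236,160,300,225));print("white",cv2.minAreaRect(w))
h=onz
b=cv2.boxPoints(cv2.minAreaRect(w));P=np.array([onz(t,q,.094)[:2] for q in b]);print(P)
for i in range(4):
  v=P[(i+1)%4]-P[i];print(np.linalg.norm(v),np.degrees(np.arctan2(v[1],v[0])))
# whole photometer base/lamp fins angle
l=cv2.createLineSegmentDetector().detect(t["pixels"][155:270,230:350].min(2))[0][:,0]
for q in l:
  a=onz(t,q[:2]+[230,155],.094);b=onz(t,q[2:]+[230,155],.094);v=b-a
  L=np.linalg.norm(v)
  if L>.05: print(np.round(q+[230,155,230,155]),L,np.degrees(np.arctan2(v[1],v[0]))%90)
E
```

```text
flange circ (170.5, 258.5) 9.617792129516602 (161, 250, 20, 19) [ 0.4855 -0.0582  0.031 ]
grip (166.95555555555555, 259.3666666666667) (163, 256, 9, 8) 45.0 [ 0.4857 -0.058   0.066 ]
collar ((271.0384521484375, 189.88461303710938), 11.300863265991211) ((271.0178527832031, 189.82249450683594), (21.535877227783203, 22.064376831054688), 34.94042205810547) [ 0.6466 -0.2938  0.099 ]
side bore/collar ((284.81719970703125, 221.3273468017578), (11.048309326171875, 21.517995834350586), 90.36380004882812) (274, 216, 22, 12) [ 0.6461 -0.3055  0.099 ]
tab (285.6770833333333, 224.88541666666666) ((285.5000305175781, 225.00006103515625), (9.192388534545898, 6.363960266113281), 45.0) [ 0.5671 -0.3263  0.133 ]
tab side (250.47474747474743, 220.94343434343432) (247, 213, 9, 17)
194 [210 176 192 188 187 185 185 186 183 184 185 184 185 185 184 184 184 183
 184 184 184 183]
195 [177 151 172 194 189 185 185 184 183 183 183 182 183 184 185 184 185 184
 185 185 185 185]
196 [137 149 156 174 193 187 182 178 185 191 190 192 187 182 186 185 185 186
 185 184 186 186]
197 [130 112 153 166 176 188 197 224 232 23
[... 3713 characters left out ...]
7.] 0.06307415928705601 55.24551906636698
[302. 227. 326. 243.] 0.06509445046500466 55.80333679478153
[297. 236. 319. 251.] 0.06036131259175969 54.94722754955302
[335. 227. 312. 211.] 0.06531984599087759 55.21556443170576
[317. 253. 294. 237.] 0.06261842972721408 55.20453471335239
[333. 233. 310. 216.] 0.06458815324196449 55.222878460452435
[298. 230. 322. 247.] 0.06502437110822806 55.54222199950728
[326. 240. 303. 224.] 0.06352228785403154 56.04867561128918
[329. 236. 306. 219.] 0.0651958477782313 55.60032552423194
[323. 245. 300. 228.] 0.06275019122606791 55.42292873144206
[320. 249. 297. 232.] 0.06498887390530556 55.49350509718306
[268. 165. 240. 203.] 0.1060945023409113 55.47668985185234
```

```bash
python3 - <<'E'
from h import *
np.set_printoptions(precision=3,suppress=True)
t=pickle.load(open("top0.pkl","rb"));s=pickle.load(open("side0.pkl","rb"))
print("proj side grip top",proj(s,[.4857,-.058,.066]),"seen ~209.5,198.3; base",proj(s,[.4857,-.058,0]))
print("tab top",proj(s,[.5671,-.3263,.133]),"tab mid",proj(s,[.5671,-.3263,.1165]),"seen 250.5,220.9")
print("well",proj(s,[.6466,-.2938,.099]),"seen ~284.8,220.5")
for z in(0,.1,.15,.2): print(z,"shelf R front",onz(t,(122,259),z),"analyser corner",onz(t,(196,213),z))
print("pink",onz(t,(209,266),.031), "side analyser corner",onz(s,(253,210),0))
E
```

```text
proj side grip top (np.float64(208.64697212219107), np.float64(197.56740295182328)) seen ~209.5,198.3; base (np.float64(210.28534849370538), np.float64(219.3381756556912))
tab top (np.float64(250.49537788665663), np.float64(214.34386943176435)) tab mid (np.float64(250.707196548985), np.float64(221.30465512016403)) seen 250.5,220.9
well (np.float64(283.96927369931814), np.float64(219.0540606618656)) seen ~284.8,220.5
0 shelf R front [0.481 0.066 0.   ] analyser corner [ 0.596 -0.11   0.   ]
0.1 shelf R front [0.488 0.032 0.1  ] analyser corner [ 0.592 -0.127  0.1  ]
0.15 shelf R front [0.491 0.016 0.15 ] analyser corner [ 0.589 -0.135  0.15 ]
0.2 shelf R front [ 0.494 -0.001  0.2  ] analyser corner [ 0.587 -0.143  0.2  ]
pink [ 0.469 -0.15   0.031] side analyser corner [ 0.611 -0.019  0.   ]
```

```bash
python3 -m crank '[[[0,0,0,-0.12,-1],[0,0,0,-0.12,-1],[0,0,0,-0.12,-1],[0,0,0,-0.1,-1]]]' 20
```

```text
time: 0.43
position: [0.29, 0.5813, 0.1916]
tool_rot: [0.005, -3.141, 0.002]
ft_force: [-0.0, -1.4, 0.1]
grip_width: 0.997
grip_force: 0.0
```

```bash
python3 - <<'E'
from h import *
s=pickle.load(open("side0.pkl","rb"))
t=pickle.load(open("top0.pkl","rb"))
for z in(0.05,.1,.15,.2,.25,.3): print(z,[np.round(proj(s,onz(t,p,z))) for p in((122,259),(94,258))])
im=s["pixels"][100:225,180:290,::-1];cv2.imwrite("pics/c3.png",cv2.resize(im,None,fx=4.8,fy=4.8,interpolation=cv2.INTER_CUBIC))
E
```

```text
0.05 [array([207., 189.]), array([207., 181.])]
0.1 [array([207., 175.]), array([207., 168.])]
0.15 [array([207., 160.]), array([207., 154.])]
0.2 [array([208., 144.]), array([207., 139.])]
0.25 [array([208., 127.]), array([207., 123.])]
0.3 [array([208., 109.]), array([208., 105.])]
```

View pics/c3.png

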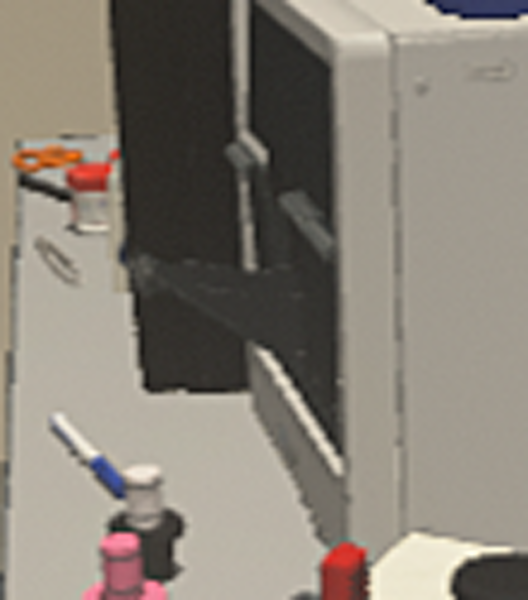

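```bash
python3 -m crank '[[[-10,-40,0,0,0],[-10,-40,0,0,0],[-10,-40,0,0,0],[-10,-40,0,0,0],[-10,-40,0,0,0],[-10,-40,0,0,0],[-10,-40,0,0,0],[-10,-40,0,0,0],[-10,-40,0,0,0],[-10,-40,0,0,0]]]' 20
```

```text
time: 1.27
position: [0.3889, 0.1792, 0.192]
tool_rot: [-0.004, -3.141, -0.0]
ft_force: [0.0, 0.0, 0.7]
grip_width: 0.505
grip_force: 0.0
```

The crop shows the analyser's dark tray sticking out, with its tip at side (209,155). That puts its corner near (0.49, 0.01, 0.16), so I'll take the stopper with the gripper turned diagonally (yaw 130°) to keep the body clear.

```bash
python3 -m crank '[[[-35,-15,0,0,0],[-1,-41,0,0,0],[-1,-41,0,0,0],[-1,-41,0,0,0],[-1,-41,0,0,0],[-1,-41,0,0,0],[-1,-41,0,0,0],[0,0,0,-0.12,0],[0,0,0,-0.12,0],[0,0,0,-0.12,0]]]' && python3 -m crank '[[[0,0,0,-0.12,0],[0,0,0,-0.12,0],[0,0,0,-0.1,0],[0,0,0,0,0]]]'
python3 - <<'E'
from bench import ctrl
import numpy as np
from scipy.spatial.transform import Rotation as R
s=ctrl.get_state();M=R.from_rotvec(s["tool_rot"]).as_matrix();print(s["position"],np.degrees(np.arctan2(M[1,1],M[0,1])),M[:,2],s["joint_positions"])
print("delta tool",1000*M.T@(np.array([.4857,-.058,.1])-s["position"]))
E
```

```text
time: 2.1
position: [0.4289, -0.0807, 0.192]
tool_rot: [0.563, -3.09, -0.001]
ft_force: [0.1, 0.3, -0.7]
grip_width: 0.503
grip_force: 0.0
time: 2.43
position: [0.4291, -0.0798, 0.192]
tool_rot: [1.077, -2.951, -0.0]
ft_force: [-0.1, 0.1, 0.5]
grip_width: 0.502
grip_force: 0.0
[ 0.42908613 -0.0797629   0.19197516] 130.08778816817093 [-4.16327828e-04  1.81583985e-04 -9.99999897e-01] [-0.51535942 -0.19145421  0.57090007  1.96315377  0.10561706  1.34177081
  2.29354182]
delta tool [-57.34591767 -19.84464322  91.95553669]
```

```bash
python3 -m crank '[[[-19,-7,0,0,0],[-19,-7,0,0,0],[-19,-6,0,0,0],[0,0,30,0,0],[0,0,30,0,0],[0,0,32,0,0],[0,0,0,0,0]]]' 20
python3 - <<'E'
from bench import ctrl,get_image
import cv2,numpy as np
s=ctrl.get_state();print(s["position"])
d=get_image("side");cv2.imwrite("pics/s1.png",cv2.resize(d["pixels"][130:240,160:290,::-1],None,fx=4.8,fy=4.8,interpolation=cv2.INTER_CUBIC))
E
```

```text
time: 3.02
position: [0.4809, -0.0582, 0.0946]
tool_rot: [1.066, -2.944, -0.004]
ft_force: [-1.0, 0.1, -0.3]
grip_width: 0.498
grip_force: 0.0
[ 0.48088047 -0.05823936  0.09458904]
```

View pics/s1.png

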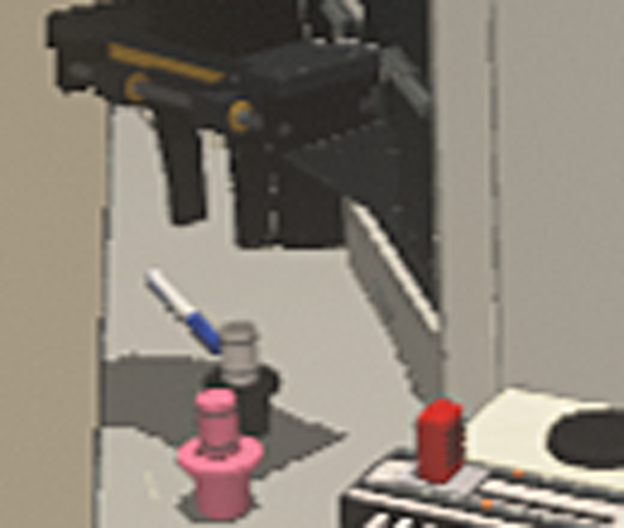

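The fingers hang above and straddle the stopper: gap at about (220,200) in this crop, stopper at (240,350). The TCP is 5 mm short in x and low in z, so I'll let it settle and re-check.

```bash
python3 -m crank '[[[0,0,0,0,0],[0,0,0,0,0]]]'; cat > st.py <<'E'
import sys
from bench import ctrl
import numpy as np
from scipy.spatial.transform import Rotation as R
np.set_printoptions(precision=4,suppress=True)
s=ctrl.get_state();M=R.from_rotvec(s["tool_rot"]).as_matrix();print(s["position"],"yaw",np.degrees(np.arctan2(M[1,1],M[0,1])),"z",M[:,2],s["joint_positions"],s["joint_torque"],s["ft_force"])
print("delta tool",1000*M.T@(np.array(eval(sys.argv[1]))-s["position"]))
E
python3 st.py '[.4857,-.058,.1]'
```

```text
time: 3.23
position: [0.4875, -0.0586, 0.1023]
tool_rot: [-1.071, 2.95, -0.001]
ft_force: [0.1, 0.7, 0.4]
grip_width: 0.5
grip_force: 0.0
[ 0.4875 -0.0586  0.1023] yaw 129.8882080198965 z [ 0.0032  0.0003 -1.    ] [-0.5237  0.0392  0.6072  1.973  -0.0254  1.1333  2.3608] [ -0.0452 -24.3716   0.6213 -28.1465   0.0783   0.0732  -0.0159] [0.0655 0.669  0.4438]
delta tool [0.9758 1.5994 2.2759]
```

```bash
python3 -m crank '[[[0,0,20,0,0],[0,0,20,0,0],[0,0,12,0,0],[0,0,6,0,0],[0,0,0,0,0],[0,0,0,0,0],[0,0,0,0,0],[0,0,0,0,0]]]'; python3 st.py '[.4857,-.058,.038]'
```

```text
time: 3.9
position: [0.4871, -0.0585, 0.0435]
tool_rot: [-1.072, 2.95, -0.001]
ft_force: [-0.4, -0.1, 0.3]
grip_width: 0.497
grip_force: 0.0
[ 0.4871 -0.0585  0.0435] yaw 129.9457058896851 z [ 0.0024  0.0005 -1.    ] [-0.5084  0.1202  0.6104  2.0327 -0.0821  1.0095  2.4102] [  0.0003 -27.6025   2.0592 -26.9368   0.0797   0.0214  -0.0034] [-0.3787 -0.073   0.334 ]
delta tool [0.7617 1.2227 5.5277]
```

```bash
python3 -m crank '[[[0,1,5,0,0],[0,0,0,0,0.2],[0,0,0,0,0.4],[0,0,0,0,0.6],[0,0,0,0,0.8],[0,0,0,0,0.8],[0,0,0,0,0.8],[0,0,0,0,0.8]]]' 20;  python3 st.py '[.4857,-.058,.038]'
```

```text
time: 4.57
position: [0.4853, -0.0577, 0.0373]
tool_rot: [-1.073, 2.953, 0.0]
ft_force: [0.2, -0.4, -0.1]
grip_width: 0.12
grip_force: 0.0
[ 0.4853 -0.0577  0.0373] yaw 129.94336531080245 z [ 0.0002  0.0001 -1.    ] [-0.5078  0.1276  0.6093  2.0402 -0.0868  0.9981  2.4127] [ -0.0016 -27.8887   2.1878 -26.7284   0.0795   0.0244  -0.0003] [ 0.1861 -0.4272 -0.1189]
delta tool [-0.1014 -0.4339 -0.6895]
```

```bash
python3 - <<'E'
from bench import get_image
import cv2,numpy as np
d=get_image("side");a=cv2.resize(d["pixels"][165:235,175:255,::-1],(640,560),interpolation=cv2.INTER_CUBIC)
cv2.imwrite("pics/s2.png",a)
E
```

```text
(no output)
```

View pics/s2.png

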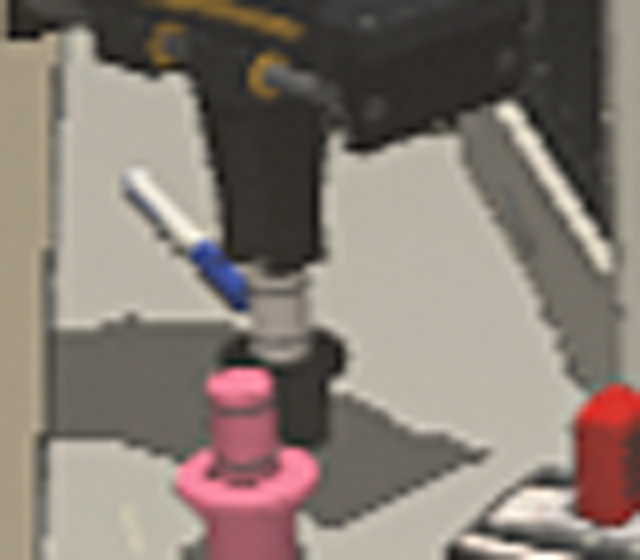

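The fingers stop above the grip top at crop (277,262), so they closed on nothing. The tips look about 25 mm higher, or further back, than the pose reported. I'll check the projection of the reported TCP.

```bash
python3 - <<'E'
from h import *
from bench import get_image
s=pickle.load(open("side0.pkl","rb"));t0=pickle.load(open("top0.pkl","rb"))
for p in([.29,.581,.191],[.29,.581,.211],[.29,.581,.221]): print("start",p,proj(s,p))
# fingertip rows at start: dark in cols 132..166
g=s["pixels"].max(2)
for c in range(134,168,2):
    col=np.where(g[60:125,c]<90)[0]; print(c,60+col.max() if len(col) else None,end="; ")
print()
for p in([.4857,-.058,.1],[.4857,-.058,.125],[.4857,-.01,.1],[.485,-.058,.037],[.485,-.058,.062]): print(p,proj(s,p),proj(t0,p))
d=get_image("top");im=d["pixels"]
a=np.hstack([cv2.resize(im[215:295,120:240,::-1],None,fx=6,fy=6,interpolation=cv2.INTER_CUBIC)]);cv2.imwrite("pics/t2.png",a)
E
```

```text
start [0.29, 0.581, 0.191] (np.float64(148.26824478230517), np.float64(107.88124692010547))
start [0.29, 0.581, 0.211] (np.float64(147.59466024833276), np.float64(102.6293448807496))
start [0.29, 0.581, 0.221] (np.float64(147.255239114781), np.float64(99.98289673119329))
134 84; 136 92; 138 102; 140 102; 142 102; 144 82; 146 82; 148 79; 150 80; 152 97; 154 97; 156 97; 158 78; 160 78; 162 78; 164 78; 166 None; 
[0.4857, -0.058, 0.1] (np.float64(207.77165068995797), np.float64(185.936117079239)) (np.float64(163.33551445920398), np.float64(260.35129631788186))
[0.4857, -0.058, 0.125] (np.float64(207.11381352678893), np.float64(177.19476582166868)) (np.float64(160.50283372829193), np.float64(261.11994407532853))
[0.4857, -0.01, 0.1] (np.float64(207.07199863772377), np.float64(179.73286661357412)) (np.float64(141.39591576551626), np.float64(260.1155639648061))
[0.485, -0.058, 0.037] (np.float64(209.1198882339329), np.float64(207.28144997225596)) (np.float64(169.82746408086507), np.float64(258.88552586891865))
[0.485, -0.058, 0.062] (np.float64(208.48947668668495), np.float64(198.93590085498414)) (np.float64(167.3489632745867), np.float64(259.5657570899174))
```

View pics/t2.png

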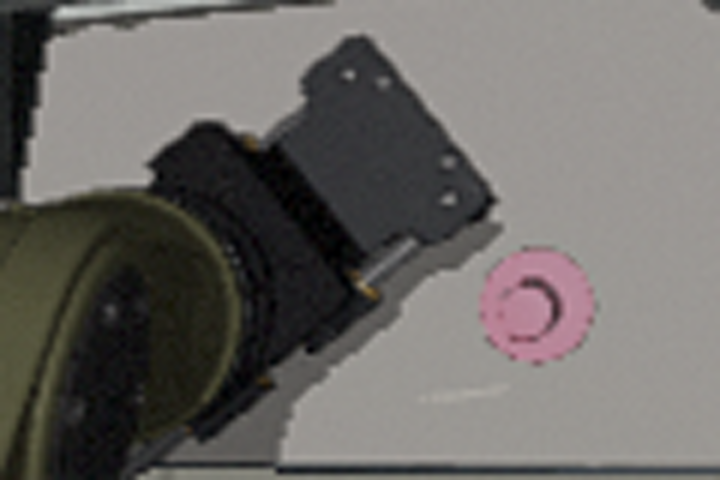

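```bash
python3 - <<'E'
from h import *
np.set_printoptions(precision=4,suppress=True)
t=pickle.load(open("top0.pkl","rb"))
c=np.array([.4853,-.0577]);ey=np.array([-.642,.767]);ex=np.array([-.767,-.642])
for z in(.11,.14,.17,.2):
  for n,p in(("end",(191.2,235)),("c1",(180,221)),("c2",(202.5,249))):
    P=onz(t,p,z)[:2]-c;print(z,n,"along y %.3f x %.3f"%(P@ey,P@ex))
E
```

```text
0.11 end along y -0.084 x -0.004
0.11 c1 along y -0.084 x -0.044
0.11 c2 along y -0.084 x 0.035
0.14 end along y -0.088 x -0.001
0.14 c1 along y -0.088 x -0.039
0.14 c2 along y -0.088 x 0.037
0.17 end along y -0.092 x 0.002
0.17 c1 along y -0.092 x -0.035
0.17 c2 along y -0.092 x 0.039
0.2 end along y -0.097 x 0.005
0.2 c1 along y -0.097 x -0.030
0.2 c2 along y -0.097 x 0.041
```

```bash
python3 -m crank '[[[0,0,-4,0,0.3],[0,0,0,0,0],[0,0,0,0,0],[0,0,0,0,0],[0,0,0,0,0],[0,0,0,0,0]]]'; python3 st.py '[.4857,-.058,.041]'
```

```text
time: 5.17
position: [0.4852, -0.0577, 0.0412]
tool_rot: [1.073, -2.953, -0.0]
ft_force: [0.4, 0.0, -0.2]
grip_width: 0.455
grip_force: 0.0
[ 0.4852 -0.0577  0.0412] yaw 129.9503399002689 z [-0.      0.0001 -1.    ] [-0.5093  0.1213  0.6096  2.0369 -0.0822  1.0066  2.4089] [ -0.0004 -27.7233   2.0878 -26.9049   0.0797   0.0236   0.0003] [ 0.3855  0.0258 -0.2356]
delta tool [-0.1684 -0.5404  0.2127]
```

In the crop the gripper body's end edge is centred at (427,120), and this fits the reported x and y to within a few mm. So the error is in z: the tips are about 25 mm higher than reported. I'll open to straddle the grip and descend in small steps, watching the force.

```bash
python3 -m crank '[[[0,0,6,0,0],[0,0,6,0,0],[0,0,4,0,0],[0,0,0,0,0],[0,0,0,0,0]]]'; python3 -m crank '[[[0,0,3,0,0],[0,0,0,0,0],[0,0,0,0,0]]]'; python3 - <<'E'
from h import *
from bench import get_image,ctrl
print(ctrl.get_state()["position"])
d=get_image("side");g=d["pixels"].max(2)
np.set_printoptions(linewidth=200)
print("cols 198..226");print(np.c_[range(188,216),g[188:216,198:226]])
E
```

```text
time: 5.58
position: [0.4848, -0.0578, 0.0247]
tool_rot: [1.073, -2.952, -0.0]
ft_force: [-0.7, -0.2, -0.3]
grip_width: 0.498
grip_force: 0.0
time: 5.83
position: [0.4853, -0.0577, 0.0222]
tool_rot: [1.073, -2.953, -0.0]
ft_force: [-0.5, 0.5, -0.4]
grip_width: 0.498
grip_force: 0.0
[ 0.48525487 -0.05772524  0.0222036 ]
cols 198..226
[[188  35  48  52  51  51  51  41  81 164 193 186 187 196 148  55  42  48  46  49  47  57  56  46  40  34  42  72 148]
 [189  31  48  52  52  52  51  41  82 165 193 187 187 195 141  36  45  48  46  47  48  48  44  33  69 117 164 184 190]
 [190  66  46  54  54  52  53  44  85 166 193 185 186 197 142  31  46  47  48  48  48  45  38 146 190 186 190 192 190]
 [191  68  39  52  52  53  54  46  61 157 193 188 186 197 140  36  47  49  51  49  49  46  30 155 200 189 187 186 187]
 [192 129  36  52  54  53  53  48  37 151 195 186 188 196 142  33  46  48  49  49  47  44  45 155 196 188 186 186 186]
 [193 181  32  51  53  54  53  50  34 155 196 187 187 195 143  48  45  49  51  52  49  44  49 154 195 187 186 185 186]
 [194 172  32  50  54  55  53  51  36 155 200 189 1
[... 1867 characters left out ...]
102 102  72  37  39  37  36  52  71  85  91  79  65  54  53  55  50  34 145 194 191 188 188 187 189 188]
 [211 104 102  99 138 140 207 255 252 255 228 132  37  43  49  54  55  56  51  42  68 161 195 189 188 188 188 187 189]
 [212 105 100 114 220 251 249 252 251 252 255 213  84  48  56  56  56  55  48 110 171 192 192 190 188 189 189 187 188]
 [213 105 101 130 236 255 252 249 250 254 255 209  78  53  56  59  57  54  43 160 209 199 195 190 188 188 190 188 189]
 [214 104 102 109 157 201 222 226 211 196 194 156  80  53  56  56  56  54  45 106 129 173 203 199 196 192 190 189 189]
 [215 105 104  96 111 154 179 187 184 162 134 108  70  50  55  57  58  54  48  84 101 115 125 122 170 204 200 195 192]]
```

The fingers now straddle the grip and the stopper hasn't moved. I'll go a little deeper and close.

```bash
python3 -m crank '[[[0,0,4,0,0],[0,0,3,0,0],[0,0,0,0,0],[0,0,0,0,0]]]'; python3 -m crank '[[[0,0,0,0,0.2],[0,0,0,0,0.4],[0,0,0,0,0.6],[0,0,0,0,0.8],[0,0,0,0,0.8],[0,0,0,0,0.8]]]' 20; python3 st.py '[.4857,-.058,.04]'
```

```text
time: 6.22
position: [0.485, -0.0577, 0.015]
tool_rot: [1.073, -2.952, -0.0]
ft_force: [0.1, 0.9, -0.2]
grip_width: 0.502
grip_force: 0.0
time: 6.72
position: [0.4853, -0.0577, 0.0153]
tool_rot: [-1.073, 2.952, 0.0]
ft_force: [0.4, -0.4, 0.8]
grip_width: 0.226
grip_force: 20.0
[ 0.4853 -0.0577  0.0153] yaw 129.9503719486291 z [ 0.0002  0.0001 -1.    ] [-0.4987  0.1636  0.6059  2.0581 -0.1143  0.9515  2.4355] [ -0.0025 -28.9885   2.7567 -25.7643   0.0805   0.0363   0.0003] [ 0.4429 -0.4134  0.7815]
delta tool [ -0.0797  -0.4697 -24.6922]
```

It is gripped: 20 N at about 20 mm opening. The reported z at grasp is 0.0153, so home is 0.0863. I'll lift, back away from the tray, and carry it over.

```bash
python3 -m crank '[[[0,0,-20,0,0.8],[0,0,-30,0,0.8],[0,0,-30,0,0.8],[18,-11,-5,0,0.8],[18,-11,0,0,0.8],[18,-11,0,0,0.8],[0,0,-25,0,0.8],[0,0,-25,0,0.8],[0,0,-25,0,0.8],[0,0,0,0,0.8]]]' 20 && python3 -m crank '[[[17,-20,0,0,0.8],[17,-20,0,0,0.8],[17,-21,0,0,0.8],[-9,-24,0,0,0.8],[-9,-24,0,0,0.8],[-9,-24,0,0,0.8],[-9,-24,0,0,0.8],[-9,-24,0,0,0.8],[-9,-24,0,0,0.8],[0,0,0,0,0.8]]]';python3 -m crank '[[[0,0,0,0,0.8],[0,0,0,0,0.8],[0,0,0,0,0.8]]]'; python3 st.py '[.6462,-.2935,.0863]'
```

```text
time: 7.55
position: [0.468, -0.1184, 0.1799]
tool_rot: [-1.07, 2.946, -0.004]
ft_force: [0.8, -0.1, -0.0]
grip_width: 0.219
grip_force: 20.0
time: 8.38
position: [0.5791, -0.2635, 0.175]
tool_rot: [1.07, -2.95, 0.012]
ft_force: [-0.9, 0.2, -0.6]
grip_width: 0.221
grip_force: 20.0
time: 8.63
position: [0.5761, -0.2603, 0.1768]
tool_rot: [1.073, -2.948, 0.01]
ft_force: [-0.2, 0.2, -0.0]
grip_width: 0.224
grip_force: 20.0
[ 0.5761 -0.2603  0.1768] yaw 129.99458996422078 z [-0.0019 -0.0075 -1.    ] [ 0.2328  0.2878  0.1783  1.5294 -0.044   1.3278  2.6832] [  0.438  -46.052    1.9738 -31.2698   0.1536  -0.025    0.0006] [-0.2424  0.1642 -0.0372]
delta tool [-32.9024 -70.0505  90.6081]
```

Joint 7 has reached its limit at this yaw, so I'll turn back by 0.6 rad and go on.

```bash
python3 -m crank '[[[0,0,0,0.12,0.8],[0,0,0,0.12,0.8],[0,0,0,0.12,0.8],[0,0,0,0.12,0.8],[0,0,0,0.12,0.8],[0,0,0,0.1,0.8],[0,0,0,0,0.8],[0,0,0,0,0.8]]]'; python3 st.py '[.6462,-.2935,.0863]'
```

```text
time: 9.3
position: [0.5767, -0.26, 0.1774]
tool_rot: [0.003, -3.141, 0.012]
ft_force: [-0.2, 0.1, -0.9]
grip_width: 0.218
grip_force: 20.0
[ 0.5767 -0.26    0.1774] yaw 90.0935881219695 z [-0.0007 -0.0079 -1.    ] [ 0.162   0.29    0.2651  1.5315 -0.0696  1.3277  2.0055] [ -0.0458 -46.0335   2.8675 -31.125    0.1138   0.0457  -0.1856] [-0.1701  0.1016 -0.859 ]
delta tool [-69.4646 -32.8543  91.3274]
```

```bash
python3 -m crank '[[[-24,-11,0,0,0.8],[-24,-11,0,0,0.8],[-21,-11,0,0,0.8],[0,0,0,0,0.8],[0,0,15,0,0.8],[0,0,15,0,0.8],[0,0,0,0,0.8],[0,0,0,0,0.8],[0,0,0,0,0.8],[0,0,0,0,0.8]]]'; python3 st.py '[.6462,-.2935,.0863]'
python3 - <<'E'
from bench import get_image
import cv2,numpy as np
a=get_image("side")["pixels"][150:240,240:330,::-1];b=get_image("top")["pixels"][150:240,225:315,::-1]
cv2.imwrite("pics/m1.png",cv2.resize(np.hstack([a,b]),(800,400),interpolation=cv2.INTER_CUBIC))
E
```

```text
time: 10.13
position: [0.6463, -0.2945, 0.1488]
tool_rot: [0.002, 3.141, -0.013]
ft_force: [0.2, 0.7, 0.6]
grip_width: 0.223
grip_force: 20.0
[ 0.6463 -0.2945  0.1488] yaw 89.90893421885427 z [ 0.0009 -0.0085 -1.    ] [ 0.1998  0.4705  0.2644  1.3522 -0.1147  1.3302  2.0327] [ -0.0531 -55.0791   4.1408 -30.6622   0.1119   0.0507   0.0075] [0.2187 0.7251 0.6373]
delta tool [ 0.1535  1.4941 62.4596]
```

View pics/m1.png

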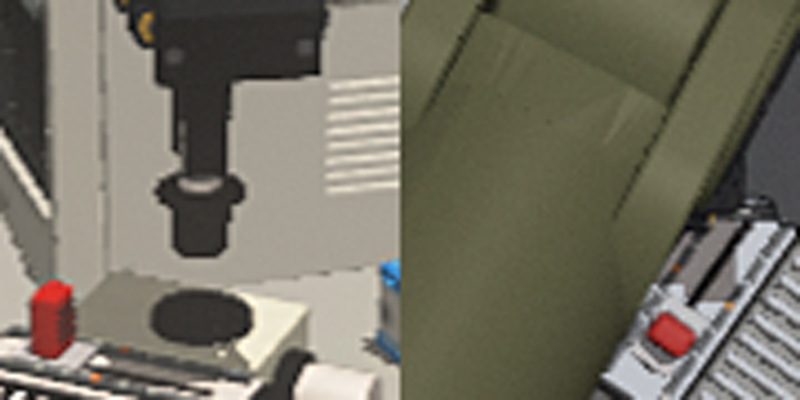

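The stopper hangs upright over the well: at side crop (202,220), with the collar at (203,318). Next I check the row offset to confirm y.

```bash
python3 - <<'E'
from h import *
from bench import get_image
np.set_printoptions(linewidth=200)
s=pickle.load(open("side0.pkl","rb"))
for p in([.6463,-.2945,.1645],[.6463,-.2945,.1335],[.6466,-.2938,.099],[.6466,-.2838,.099]): print(p,proj(s,p))
r=22.5/1000
for nm,c,z,rr in(("flange top",(.6463,-.2945),.1675,.0225),("flange bot",(.6463,-.2945),.1615,.0225),("bottom",(.6463,-.2945),.1335,.014),("collar top",(.6466,-.2938),.099,.026),("collar bot",(.6466,-.2938),.092,.026)):
  P=np.array([proj(s,[c[0]+rr*np.cos(a),c[1]+rr*np.sin(a),z]) for a in np.linspace(0,6.28,60)]);print(nm,P.min(0),P.max(0))
d=get_image("side");g=d["pixels"].max(2)
print(np.c_[range(186,232),g[186:232,285],g[186:232,280],g[186:232,290]].T)
for y in(192,193,194,206,220,221): print(y,np.where(g[y,262:310]<90)[0]+262)
E
```

```text
[0.6463, -0.2945, 0.1645] (np.float64(284.0759486545562), np.float64(192.34702135077336))
[0.6463, -0.2945, 0.1335] (np.float64(283.99206268633236), np.float64(205.25214309442583))
[0.6466, -0.2938, 0.099] (np.float64(283.96927369931814), np.float64(219.0540606618656))
[0.6466, -0.2838, 0.099] (np.float64(283.08809130169476), np.float64(217.16674014681448))
flange top [273.8102624  187.27424692] [294.36679293 195.04898525]
flange bot [273.82182622 189.76304526] [294.32225309 197.62765567]
bottom [277.69829782 202.71292289] [290.29087285 207.8571557 ]
collar top [272.46391439 214.13227658] [295.48429933 224.21716723]
collar bot [272.48113674 216.85697671] [295.43051195 227.04707147]
[[186 187 188 189 190 191 192 193 194 195 196 197 198 199 200 201 202 203 204 205 206 207 208 209 210 211 212 213 214 215 216 217 218 219 220 221 222 223 224 225 226 227 228 229 230 231]
 [ 51  51  47  82  84 159 180  96  50  53  55  57  55  58  56  56  54  59  57  54  53  40 165 173 168 168 167 174 163  80  48  54  58  57  55  54  56  55  56  55  52  57 130 135 139 133]
 [146 146 151  84  86 116  71  49  51  55  55  53  53  52  52  51  53  53  52  48  38 114 167 170 167 167 171 156 144  91  51  51  57  55  57  57  53  54  55  55  47 102 131 138 138  99]
 [ 36  38  38  42  55  50  49  53  54  53  52  51  52  49  43  41  40  40  37  34 122 172 174 170 168 169 168 167 174 166  87  50  54  54  56  57  54  53  55  54  46  88 124 211 152 135]]
192 [275 276 277 278 279 280 289 290 291 292 293 294]
193 [275 276 277 278 279 280 281 282 287 288 289 290 291 292 293 294]
194 [276 277 278 279 280 281 282 283 284 285 286 287 288 289 290 291 292 293 294]
206 [280 281 282 283 284 285 286 287 288 289]
220 [274 275 276 277 278 279 280 281 282 283 284 285 286 287 288 289 290 291 292 293 294 295]
221 [274 275 276 277 278 279 280 281 282 283 284 285 286 287 288 289 290 291 292 293 294 295]
```

Alignment is within about 3 mm. I'll descend in small steps, watching the force.

```bash
python3 -m crank '[[[0,0,12,0,0.8],[0,0,12,0,0.8],[0,0,6,0,0.8],[0,0,0,0,0.8],[0,0,3,0,0.8],[0,0,3,0,0.8],[0,0,3,0,0.8],[0,0,0,0,0.8],[0,0,0,0,0.8]]]'; python3 st.py '[.6466,-.2938,.0863]'
```

```text
time: 11.03
position: [0.6458, -0.2947, 0.1082]
tool_rot: [-0.004, -3.14, 0.012]
ft_force: [0.3, 1.2, -0.4]
grip_width: 0.22
grip_force: 20.0
[ 0.6458 -0.2947  0.1082] yaw 89.86694116741022 z [-0.0011 -0.0079 -1.    ] [ 0.202   0.4958  0.2595  1.3987 -0.1205  1.2611  2.0366] [  0.0067 -56.0684   4.3739 -30.2419   0.1141   0.0352   0.0012] [ 0.2993  1.1791 -0.4192]
delta tool [-0.8181  1.0451 21.8618]
```

```bash
python3 -m crank '[[[0,0,4,0,0.8],[0,0,4,0,0.8],[0,0,4,0,0.8],[0,0,0,0,0.8],[0,0,0,0,0.8]]]'; python3 -m crank '[[[0,0,3,0,0.8],[0,0,2,0,0.8],[0,0,0,0,0.8],[0,0,0,0,0.8]]]';python3 -m crank '[[[0,0,2,0,0.8],[0,0,0,0,0.8],[0,0,0,0,0.8]]]'; python3 st.py '[.6466,-.2938,.0863]'
```

```text
time: 11.45
position: [0.6455, -0.2946, 0.0956]
tool_rot: [-0.003, -3.14, 0.012]
ft_force: [-0.6, 0.2, -0.1]
grip_width: 0.222
grip_force: 20.0
time: 11.78
position: [0.6457, -0.2947, 0.091]
tool_rot: [-0.004, -3.14, 0.012]
ft_force: [-1.0, 0.5, -0.2]
grip_width: 0.222
grip_force: 20.0
time: 12.03
position: [0.6458, -0.2948, 0.0891]
tool_rot: [-0.004, -3.14, 0.012]
ft_force: [0.4, -0.2, -1.2]
grip_width: 0.22
grip_force: 20.0
[ 0.6458 -0.2948  0.0891] yaw 89.86469318330053 z [-0.0012 -0.0078 -1.    ] [ 0.2034  0.5093  0.257   1.4185 -0.1239  1.2282  2.039 ] [  0.051  -56.6138   4.5155 -29.9903   0.1316   0.0598   0.001 ] [ 0.4193 -0.2096 -1.1838]
delta tool [-0.8484  1.0291  2.7907]
```

```bash
python3 -m crank '[[[0,0,1.5,0,0.8],[0,0,1,0,0.8],[0,0,0,0,0.8],[0,0,0,0,0.8]]]'; python3 -m crank '[[[0,0,1,0,0.8],[0,0,0,0,0.8],[0,0,0,0,0.8]]]'
```

```text
time: 12.37
position: [0.6458, -0.2948, 0.0867]
tool_rot: [-0.004, -3.141, 0.012]
ft_force: [0.6, 0.1, -1.0]
grip_width: 0.217
grip_force: 20.0
time: 12.62
position: [0.646, -0.295, 0.0865]
tool_rot: [-0.004, -3.141, 0.013]
ft_force: [-1.0, 0.0, 3.9]
grip_width: 0.219
grip_force: 20.0
```

Contact came at 0.0865, with 0.0863 expected, so the stopper is home. I'll press lightly, release and lift.

```bash
python3 -m crank '[[[0,0,1,0,0.8],[0,0,0,0,0.8],[0,0,0,0,0.8],[0,0,0,0,0.3],[0,0,0,0,0.1],[0,0,0,0,0.1],[0,0,0,0,0.1]]]';  python3 -m crank '[[[0,0,-4,0,0.1],[0,0,-8,0,0.1],[0,0,-20,0,0.1],[0,0,-30,0,0.1],[0,0,-30,0,0.1],[0,0,0,0,0.1],[0,0,0,0,0.1]]]'; python3 st.py '[.5671,-.3263,.17]'
```

```text
time: 13.2
position: [0.6455, -0.2946, 0.0839]
tool_rot: [-0.003, -3.139, 0.012]
ft_force: [0.1, -0.1, -0.1]
grip_width: 0.416
grip_force: 0.0
time: 13.78
position: [0.6475, -0.295, 0.1804]
tool_rot: [0.004, 3.137, -0.016]
ft_force: [0.0, 0.6, 0.2]
grip_width: 0.451
grip_force: 0.0
[ 0.6475 -0.295   0.1804] yaw 89.86335775706581 z [ 0.0044 -0.0101 -0.9999] [ 0.1992  0.4552  0.268   1.3104 -0.1114  1.383   2.0294] [ -0.0683 -56.5506   4.1784 -32.5071   0.1153   0.0573  -0.0024] [0.0035 0.586  0.1927]
delta tool [ 80.336  -31.3724  10.3438]
```

```bash
python3 -m crank '[[[27,-10,-5,0,0.1],[27,-10,0,0,0.1],[26,-11,0,0,0.1],[0,0,0,0.12,0.1],[0,0,0,0.12,0.1],[0,0,0,0.12,0.1],[0,0,0,0.12,0.1],[0,0,0,0.12,0.1],[0,0,0,0.12,0.1],[0,0,0,0.12,0.1]]]' && python3 -m crank '[[[0,0,0,0.12,0.1],[0,0,0,0.12,0.1],[0,0,0,0.12,0.1],[0,0,0,0.12,0.1],[0,0,0,0.12,0.1],[0,0,0,0.12,0.1],[0,0,0,0.12,0.1],[0,0,0,0.12,0.1],[0,0,0,0.12,0.1],[0,0,0,0.12,0.1]]]' && python3 -m crank '[[[0,0,0,0.12,0.1],[0,0,0,0,0.1],[0,0,0,0,0.1],[0,0,0,0,0.1]]]'; python3 st.py '[.5688,-.3274,.085]'
python3 - <<'E'
from bench import get_image
from h import *
d=get_image("side");g=d["pixels"]
c=big(red(g),(235,200,270,240));print("tab",cen(c),cv2.boundingRect(c))
cv2.imwrite("pics/m2.png",cv2.resize(g[150:240,230:330,::-1],(800,600)[:2] and (660,594),interpolation=cv2.INTER_CUBIC))
E
```

```text
time: 14.62
position: [0.5651, -0.3245, 0.1808]
tool_rot: [1.293, 2.863, -0.012]
ft_force: [-0.1, -0.3, -0.3]
grip_width: 0.451
grip_force: 0.0
time: 15.45
position: [0.5651, -0.3244, 0.1808]
tool_rot: [2.68, 1.631, -0.01]
ft_force: [-0.1, 0.3, 0.3]
grip_width: 0.448
grip_force: 0.0
time: 15.78
position: [0.5656, -0.3246, 0.1814]
tool_rot: [2.765, 1.479, -0.008]
ft_force: [-0.8, 1.0, -0.1]
grip_width: 0.448
grip_force: 0.0
[ 0.5656 -0.3246  0.1814] yaw -33.71149044685007 z [-0.002  -0.0074 -1.    ] [ 0.0046  0.3666  0.6139  1.4835 -0.2055  1.356   0.0421] [ -0.0795 -44.9261   6.9095 -30.4598  -0.0235   0.0294  -0.0006] [-0.8149  0.9893 -0.0823]
delta tool [ 0.1744  3.999  96.46  ]
tab (250.19310344827585, 221.2597701149425) (247, 214, 9, 16)
```

View pics/m2.png

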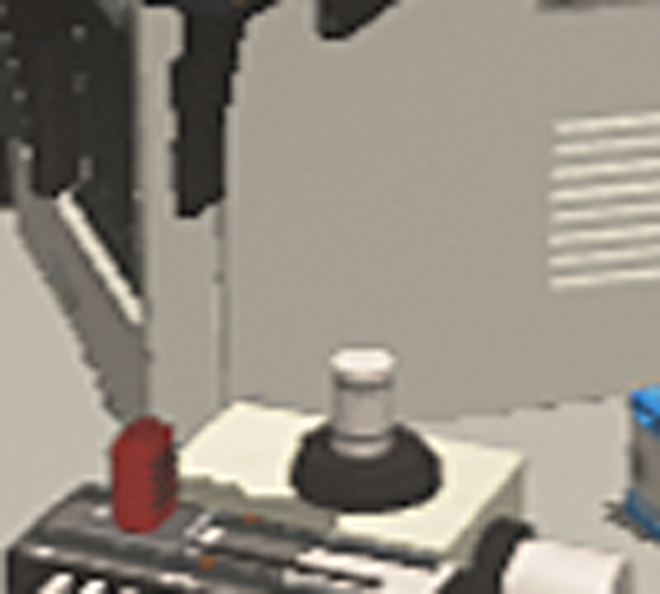

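The stopper is seated upright with its flange on the collar at crop (365,470). The tab at (143,475) lies below the fingers, which are at (52,190) and (197,210). I'll lower around the tab.

```bash
python3 -m crank '[[[0,4,20,0.014,0.1],[0,0,25,0,0.1],[0,0,20,0,0.1],[0,0,8,0,0.1],[0,0,0,0,0.1],[0,0,0,0,0.1]]]'; python3 -m crank '[[[0,0,6,0,0.1],[0,0,6,0,0.1],[0,0,0,0,0.1],[0,0,0,0,0.1]]]'; python3 -m crank '[[[0,0,4,0,0.1],[0,0,4,0,0.1],[0,0,0,0,0.1],[0,0,0,0,0.1]]]'; python3 st.py '[.5688,-.3274,.085]'
python3 - <<'E'
from bench import get_image
from h import *
for n,b in(("side",(235,200,275,240)),("top",(270,205,305,240))):
  d=get_image(n);
  try:
    c=big(red(d["pixels"],60),b);print(n,"tab",cen(c),cv2.boundingRect(c))
  except Exception as e:print(n,e)
E
```

```text
time: 16.33
position: [0.5691, -0.3278, 0.1094]
tool_rot: [2.777, 1.456, -0.007]
ft_force: [0.4, 0.0, 0.3]
grip_width: 0.455
grip_force: 0.0
time: 16.67
position: [0.569, -0.3277, 0.0971]
tool_rot: [2.777, 1.455, -0.007]
ft_force: [-0.7, -0.4, -0.0]
grip_width: 0.451
grip_force: 0.0
time: 17.0
position: [0.5688, -0.3277, 0.0886]
tool_rot: [2.777, 1.455, -0.008]
ft_force: [-0.1, 0.2, -0.3]
grip_width: 0.447
grip_force: 0.0
[ 0.5688 -0.3277  0.0886] yaw -34.6881599027008 z [-0.0018 -0.0075 -1.    ] [ 0.023   0.4425  0.5933  1.5816 -0.2525  1.1941  0.0588] [  0.0094 -47.3313   7.9594 -28.582   -0.0267   0.0194   0.0037] [-0.1276  0.2258 -0.2766]
delta tool [ 0.2564 -0.1657  3.6369]
side tab (250.5, 221.4404761904762) (247, 214, 9, 16)
top max() iterable argument is empty
```

Now I close on the tab.

```bash
python3 -m crank '[[[0,0,2,0,0.3],[0,0,0,0,0.5],[0,0,0,0,0.7],[0,0,0,0,0.9],[0,0,0,0,0.9],[0,0,0,0,0.9],[0,0,0,0,0.9]]]' 30; python3 st.py '[.5671,-.3263,.085]'
cat > tab.py <<'E'
from bench import get_image
from h import *
import os
for n,b in(("side",(235,195,290,245)),("top",(265,195,310,240))):
  d=get_image(n);pickle.dump(d,open("last_"+n+".pkl","wb"))
  try:
    c=big(red(d["pixels"],60),b);print(n,"tab",cen(c),cv2.boundingRect(c))
  except Exception as e:print(n,"none")
d=pickle.load(open("side0.pkl","rb"));ex=np.array([np.cos(np.radians(-34.5)),np.sin(np.radians(-34.5)),0])
for x in(0,.015,.03,.045): print(x,"expected side",proj(d,np.array([.5671,-.3263,.133])+x*ex))
E
python3 tab.py
```

```text
time: 17.68
position: [0.5685, -0.3275, 0.087]
tool_rot: [2.778, 1.456, -0.008]
ft_force: [-3.0, 1.9, 1.2]
grip_width: 0.182
grip_force: 30.0
[ 0.5685 -0.3275  0.087 ] yaw -34.68862107485313 z [-0.0022 -0.007  -1.    ] [ 0.0234  0.4438  0.5928  1.5834 -0.2535  1.1919  0.0595] [  0.1845 -46.7446   8.058  -29.4082  -0.1116  -1.0388  -0.0442] [-2.9852  1.8544  1.2213]
delta tool [ 0.1968 -1.8216  2.0162]
side tab (250.2335958005249, 222.25984251968504) (247, 214, 10, 16)
top none
0 expected side (np.float64(250.49537788665663), np.float64(214.34386943176435))
0.015 expected side (np.float64(256.83071468375164), np.float64(215.56273432503153))
0.03 expected side (np.float64(263.24423078988804), np.float64(216.79664025214146))
0.045 expected side (np.float64(269.73738231159007), np.float64(218.04586735559963))
```

```bash
python3 -m crank '[[[0,4,0,0,0.9],[0,4,0,0,0.9],[0,4,0,0,0.9],[0,4,0,0,0.9],[0,4,0,0,0.9],[0,0,0,0,0.9],[0,0,0,0,0.9],[0,0,0,0,0.9]]]' 40; python3 st.py '[.5918,-.3433,.087]'; python3 tab.py
```

```text
time: 18.45
position: [0.5854, -0.3391, 0.087]
tool_rot: [2.777, 1.455, -0.007]
ft_force: [-4.2, 3.9, 2.6]
grip_width: 0.182
grip_force: 40.0
[ 0.5854 -0.3391  0.087 ] yaw -34.68914218769322 z [-0.0014 -0.0075 -1.    ] [ 0.0464  0.4862  0.5868  1.5275 -0.2727  1.2091  0.0703] [  0.5309 -48.7256   8.8995 -29.9827  -0.0663  -1.7526  -0.0453] [-4.2176  3.8884  2.5555]
delta tool [0.1909 7.634  0.0288]
side tab (258.93064876957493, 224.13199105145412) (256, 216, 9, 16)
top none
0 expected side (np.float64(250.49537788665663), np.float64(214.34386943176435))
0.015 expected side (np.float64(256.83071468375164), np.float64(215.56273432503153))
0.03 expected side (np.float64(263.24423078988804), np.float64(216.79664025214146))
0.045 expected side (np.float64(269.73738231159007), np.float64(218.04586735559963))
```

```bash
python3 -m crank '[[[0,4,0,0,0.9],[0,3,0,0,0.9],[0,0,0,0,0.9],[0,0,0,0,0.9],[0,0,0,0,0.9],[0,0,0,0,0.9]]]' 40; python3 st.py '[.5918,-.3433,.087]'; python3 tab.py; python3 - <<'E'
from h import *
a=pickle.load(open("side0.pkl","rb"));b=pickle.load(open("last_side.pkl","rb"))
# sub-pixel tab shift: template of red channel excess, upscaled
def ex(d): i=d["pixels"].astype(np.float32);return np.clip(i[...,0]-i[...,1:].max(2),0,None)
A,B=ex(a),ex(b)
for y in range(213,236,2):print(y,"A",np.round([A[y,240:262]@np.arange(240,262)/A[y,240:262].sum(),A[y,240:262].sum()],2),"B",np.round([B[y,250:275]@np.arange(250,275)/max(B[y,250:275].sum(),1),B[y,250:275].sum()],2))
# orange marks
for n,d in(("side0",a),("now",b)):
  i=d["pixels"].astype(int);m=((i[...,0]>150)&(i[...,0]-i[...,2]>70)&(i[...,1]>.4*i[...,0])&(i[...,1]<.8*i[...,0]));ys,xs=np.where(m[220:250,245:290]);print(n,list(zip(xs+245,ys+220)))
E
```

```text
time: 19.05
position: [0.5908, -0.3429, 0.087]
tool_rot: [2.778, 1.456, -0.008]
ft_force: [-4.8, 3.8, 3.2]
grip_width: 0.179
grip_force: 40.0
[ 0.5908 -0.3429  0.087 ] yaw -34.68998109070474 z [-0.0018 -0.0072 -1.    ] [ 0.0543  0.5005  0.5848  1.5083 -0.2789  1.216   0.0735] [  0.5439 -49.6473   9.1384 -30.2495  -0.0904  -2.028   -0.0448] [-4.7795  3.8448  3.2004]
delta tool [0.2096 1.0439 0.0162]
side tab (261.7885057471264, 224.79770114942528) (259, 217, 9, 16)
top none
0 expected side (np.float64(250.49537788665663), np.float64(214.34386943176435))
0.015 expected side (np.float64(256.83071468375164), np.float64(215.56273432503153))
0.03 expected side (np.float64(263.24423078988804), np.float64(216.79664025214146))
0.045 expected side (np.float64(269.73738231159007), np.float64(218.04586735559963))
213 A [251.44 473.  ] B [262.15  91.  ]
215 A [ 251.64 1343.  ] B [262.5 188. ]
217 A [ 250.64 1204.  ] B [261.95 396.  ]
219 A [250.4 717. ] B [261.36 620.  ]
221 A [250.46 734.  ] B [261.28 615.  ]
223 A [250.69 692.  ] B [261.44 617.  ]
225 A [250.9 707. ] B [261.43 573.  ]
227 A [250.66 806.  ] B [262.1 668. ]
229 A [250.34 718.  ] B [262.29 822.  ]
231 A [253.78 147.  ] B [262.21 766.  ]
233 A [250.43  75.  ] B [264.17 127.  ]
235 A [252.64 277.  ] B [262.44 179.  ]
side0 [(np.int64(267), np.int64(228)), (np.int64(268), np.int64(228)), (np.int64(260), np.int64(234)), (np.int64(261), np.int64(234)), (np.int64(262), np.int64(234)), (np.int64(261), np.int64(235))]
now []
```

Travel is about 27.7 mm by image, 29 mm by TCP, and the spring force fits. I'll add 2 mm.

```bash
python3 -m crank '[[[0,2,0,0,0.9],[0,0,0,0,0.9],[0,0,0,0,0.9],[0,0,0,0,0.9],[0,0,0,0,0.9],[0,0,0,0,0.9]]]' 40; python3 st.py '[.5918,-.3433,.087]'; python3 tab.py; python3 - <<'E'
from h import *
a=pickle.load(open("side0.pkl","rb"));b=pickle.load(open("last_side.pkl","rb"))
# carriage + tab-foot correlation: match tab foot patch rows 224..232 subpixel
A=cv2.resize(a["pixels"][222:236,242:262],None,fx=8,fy=8,interpolation=cv2.INTER_CUBIC)
B=cv2.resize(b["pixels"][218:246,248:284],None,fx=8,fy=8,interpolation=cv2.INTER_CUBIC)
r=cv2.matchTemplate(B,A,cv2.TM_CCOEFF_NORMED);_,v,_,l=cv2.minMaxLoc(r);print("shift px",248+l[0]/8-242,218+l[1]/8-222,v,"exp for .03: 12.75 2.45")
# stopper unchanged, timer and cartridge
for n,bx in(("timer",(215,325,275,375)),("cartridge",(315,200,350,240))):
  x0,y0,x1,y1=bx;print(n,np.abs(a["pixels"][y0:y1,x0:x1].astype(int)-b["pixels"][y0:y1,x0:x1]).mean())
g=b["pixels"].max(2);print("grip cols",[np.where(g[y,275:300]>130)[0]+275 for y in(206,210,214)])
E
```

```text
time: 19.65
position: [0.5924, -0.3439, 0.087]
tool_rot: [2.778, 1.456, -0.008]
ft_force: [-3.9, 2.9, 2.6]
grip_width: 0.178
grip_force: 40.0
[ 0.5924 -0.3439  0.087 ] yaw -34.68692294452885 z [-0.002 -0.007 -1.   ] [ 0.0565  0.5046  0.5842  1.5026 -0.2806  1.2181  0.0744] [  0.5541 -49.8601   9.1982 -30.3069  -0.0975  -2.1057  -0.0445] [-3.941   2.9275  2.6042]
delta tool [ 0.1602 -0.8404  0.0193]
side tab (262.61968680089484, 224.88814317673373) (259, 217, 10, 16)
top none
0 expected side (np.float64(250.49537788665663), np.float64(214.34386943176435))
0.015 expected side (np.float64(256.83071468375164), np.float64(215.56273432503153))
0.03 expected side (np.float64(263.24423078988804), np.float64(216.79664025214146))
0.045 expected side (np.float64(269.73738231159007), np.float64(218.04586735559963))
shift px 13.125 2.875 0.7584741711616516 exp for .03: 12.75 2.45
timer 9.000666666666667
cartridge 7.376904761904762
grip cols [array([275, 276, 277, 278, 279, 280, 281, 282, 283, 284, 285, 286, 287,
       288, 289, 290, 291, 292, 293, 294, 295, 298, 299]), array([275, 276, 277, 278, 279, 280, 281, 282, 283, 284, 285, 286, 287,
       288, 289, 290, 291, 292, 293, 294, 295, 296, 297, 298, 299]), array([275, 276, 277, 278, 281, 282, 283, 284, 285, 286, 287, 288, 291,
       292, 293, 294, 295, 296, 297, 298, 299])]
```

```bash
python3 - <<'E'
from bench import job
print(job.close_job())
E
```

```text
the job is handed in; nothing more can be done
None
```

I seated the black stopper in the well and let go of it, then slid the red shutter to about 30 mm (the orange half mark; estimates 29–31 mm). The job was handed in at about 19.8 s with the gripper still holding the shutter; I never moved near the timer or cartridge, but a rough picture comparison of the two at the end was inconclusive.

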